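Press a sprung cooler plate home in an opened counter terminal and lock it

ROBOT

A 7-joint arm with a two-finger parallel gripper is mounted at the origin on the work surface. World frame = base frame: x ahead of the robot, y to its left, z up, the work surface at z = 0. Lengths are in mm, angles in rad, forces in N, time in s.
With the tool pointing down it reaches from about 400 to 875 mm from the base axis. Payload 19.3 kg.
Tool frame: the origin (TCP) lies at the very end of the fingers, on their centre line; the grasp point (between the pads) lies 19 mm behind it (grip_point_offset is the z of the grasp point in the tool frame, in mm); z points along the fingers, x is the direction in which the jaws open and shut, and the axes are right-handed (so a half turn about z gives the same grasp; the last joint's range is limited). The gripper opens to 85 mm and grips with 20 to 120 N. Pads are 22 mm wide; open, the fingers measure 114 mm over their backs; the gripper's body (76 mm by 85 mm) begins 54 mm behind the grasp point. The pads swing forward as they close: fully open they stand 13 mm farther back than shut.
Start: joints at [-1.395, 0.521, -0.036, 1.599, 0.021, 1.021, -0.113], TCP at [152.102, 606.201, 231.291] pointing down, gripper open.
Joint ranges: [-2.91, 2.91], [-0.3, 2.13], [-1.5, 1.42], [0.17, 2.43], [-1.26, 4.41], [0.16, 1.93], [-2.52, 2.52]. Speed limits (rad/s): [1.89, 1.89, 2.39, 2.39, 3.01, 3.01, 3.01].

INTERFACE

Orientations are given as a 3x3 rotation matrix whose columns are the frame's x, y, z axes.
In Python, from workcell import movep, movel, goto_joints, open_gripper, clamp, wait, inverse_kinematics, read_state, camera, PlanningError, finish_job, grip_point_offset gives the robot as it stands. Calls block until the motion is done:
- movep(position, orientation): joint-space move of the TCP to a pose.
- movel(position, frame=None, max_speed=150, guard=None): straight line of the TCP; frame=None keeps the orientation; max_speed is the mean speed in mm/s. With guard (N) it stops when the force on the tool has changed by that much, and returns True; else False.
- goto_joints(angles): joint-space move.
- open_gripper() and clamp(): open the fingers fully, or close them until they stop; the grip force is fixed at half the most.
- wait(seconds).
- inverse_kinematics(position, orientation): joint angles nearest the present ones, or None.
- read_state(): the state.
- camera(name): name is "scene" or "top"; returns a dict with "image" (480x640x3 uint8, blue, green, red), "range_z" (480x640 float32, mm along the optical axis (not along the pixel's ray), 0 where there is no reading), "fx", "fy", "cx", "cy" (pixels), "dist_coeffs" ([k1, k2, p1, p2, k3] as OpenCV has them; the pictures are not rectified), "cam_to_world" (4x4, takes a point from camera to world coordinates). Camera axes: x right, y up, looking along -z (the intrinsics and any distortion apply to the point x, -y, -z); pixel columns grow to the right and rows downward; lengths in mm; the calibration is good to about 2 mm. A picture is of the moment at which its call begins.
A pose or a line that the arm cannot do raises PlanningError and nothing moves.
- finish_job(): hands the job in, once; it reports no verdict.
The state is a dict: "time": time; "qpos": joint angles; "qvel": joint speeds; "joint_efforts": joint torques, N m; "eef_pos": TCP position; "tool_rot": TCP orientation; "ft_force": force on the tool from outside, world axes, zero at the start; "torque": the same for the moment, N m; "finger_gap": finger opening in mm.
Only numpy, scipy, OpenCV 4.12 (cv2) and the standard library are available. Lean on these libraries where they do the work, as an engineer would, in place of code of your own. Each camera call takes 0.05 s, during which the arm holds its last target.

TASK

The flat metal cooler plate in the opened terminal is riding up on its springs: take the press block (broad flat metal foot, wooden handle) from its rubber pad and with it push the plate squarely down until it bottoms out level and both side catches have snapped over its edges. Then slide the keeper beside the plate fully in over the plate's edge and stand the press block back upright in the middle of its pad, in whichever order suits you. Push the plate only with the press block, never with the gripper, and do not knock the other things about.

Things in the scene. Friction and masses are not known exactly. Their poses are not given: they have to be found in the camera images.
- chassis: Opened counter terminal lying on its screen: dark slab 300 x 240 mm with a grey metal pan, pan surface 24 mm above the counter. Fixed. Origin: centre of its underside, on the counter; z up, x along its 300 mm side, pointing away from the keeper (the keeper is on the -x side of the plate), y along the 240 mm side. The cooler plate is centred over this origin. Apart from the plate and the keeper nothing on it rises over 65 mm.
- plate: Sprung cooler plate: bare aluminium, 100 mm (x) x 90 mm (y) x 6 mm, on four coil springs over the middle of the terminal, axes parallel to the terminal's when level. Origin: centre of its underside; the top face is 6 mm higher: 67 mm above the counter when sprung up, 52 mm bottomed on its four stops, about 53.5 mm when held by both catches. It can rock about 5 degrees any way.
- catch_l: Sprung steel catch, 30 mm wide, at the middle of the plate's +y edge. Origin: its pivot, 28 mm above the counter under the plate's edge. Its hook (top 63 mm above the counter) reaches in to 41.5 mm from the plate's centre line and snaps over the plate's top at about 13.5 mm of travel. A lopsided push leaves a catch unsnapped, and a foot set too far to the side lands on the hook.
- catch_r: The same catch, mirrored, at the plate's -y edge.
- plate_travel (a joint): How far the middle of the plate is pressed down (m): 0 sprung up, 0.015 bottomed on the stops, about 0.0135 held by the catches. The push grows from 3 N at the start to about 9 N at the bottom; wedging the catches aside adds a few newtons from about 4 to 8 mm (about 12 N in all). The stops themselves are rigid.
- keeper (a joint): How far the keeper is slid towards the plate (m), along the terminal's +x: starts between 0 and 0.008 (open), fully in is 0.025, where its tongue covers 8 mm of the plate's -x edge. About 2.5 N of friction, stays where it is left. Unless the plate is down the tongue meets the plate's edge at 0.017 and goes no further.
- keeper_lug (a point): Centre of the top of the keeper's upright black grip lug, 107 mm above the counter; the lug is 14 mm thick along the terminal's x, 30 mm wide along its y, and stands free for 40 mm below this point. The point moves with the keeper; its axes are the terminal's. With the keeper fully in it is 85 mm on the -x side of the plate's centre.
- press: Press block: flat aluminium foot 84 mm (x) x 56 mm (y) x 12 mm, short steel neck, wooden handle 40 mm (x) x 26 mm (y) from 30 to 110 mm above the foot's underside, all on one axis; about 0.34 kg. Origin: centre of the foot's underside, z up along the handle. It starts upright on the pad.
- pad: Flat black rubber pad 130 x 130 x 4 mm, fixed on the counter, the resting place of the press block. Origin: centre of its underside, on the counter. (A grey parts tray of about the same size holding the suction lifter is its neighbour; the two trade places.)
- lifter: Bystander: black rubber suction lifter, round, 60 mm across and 90 mm tall, standing in the grey parts tray (120 x 120 x 22 mm). Origin: centre of its underside.
- drive: Bystander: flat dark storage drive 70 x 100 x 9 mm lying on the terminal, on the +x side of the plate. Origin: centre of its underside.
- hinge_cover: Bystander: dark plastic cover 50 x 150 x 34 mm. Origin: centre of its underside.
- heat_sink: Bystander: finned aluminium block 80 x 60 x 30 mm. Origin: centre of its underside.
- screwdriver: Bystander: screwdriver 180 mm long, dark handle, lying down.
- screw_jar: Bystander: small clear jar with a steel cap, 60 mm across, 70 mm tall. Origin: centre of its underside.
- mug: Bystander: white mug 80 mm across, 90 mm tall. Origin: centre of its underside.

How it is judged (in metres and radians):
On the way:
1. the plate is held bottomed out and level under the push of the press block (value of joint plate_travel above 0.014 m and angle between plate's own z axis and vertical below 0.035 rad and contact force between press and plate above 6 N), for 0.2 s.
At the end, for the whole second after the job is handed in: The plate is held down level by both catches (travel over 12.5 mm, tilt under 2 degrees), the keeper is in (over 22 of its 25 mm), and the press block stands upright and at rest on the pad, its centre within 30 mm of the pad's along each of the pad's sides (value of joint plate_travel above 0.0125 m and angle between plate's own z axis and vertical below 0.035 rad and value of joint keeper above 0.022 m and x of press in the frame of pad between -0.03 and 0.03 m and y of press in the frame of pad between -0.03 and 0.03 m and z of press in the frame of pad below 0.009 m and angle between press's own z axis and vertical below 0.08 rad and linear speed of press below 0.02 m/s); the robot touches nothing.
It fails at once if the gripper or arm pushes on the cooler plate (contact force between any of the fingers, the arm and plate above 2 N).
It fails at once if a bystander is knocked more than 40 mm from its place (distance of any of lifter, drive, hinge_cover, heat_sink, screwdriver, screw_jar, mug from where it was at the start of the episode above 0.04 m).
It also fails if it takes over 64 s, if anything falls off the work surface, if the arm or the gripper's body presses on something with over 40 N, if the wrist force passes 120 N, or if a joint passes its speed limit or range.

## Working session

There is one attempt and no reset: what is moved stays moved. The work goes in short steps, each a Python script; the robot and the scene stay as the last script left them, time stands still between calls to the robot, and variables do not carry over. Pictures are saved under pics/ and viewed, and the job is handed in when it is done.

```bash
mkdir -p pics; ls; python3 - <<'E'
from workcell import *
import cv2,numpy as np,pickle
for n in ("scene","top"):
    c=camera(n); cv2.imwrite(f"pics/{n}0.png",c["image"]); pickle.dump(c,open(f"{n}0.pkl","wb"))
    print(n,c["fx"],c["fy"],c["cx"],c["cy"],c["dist_coeffs"]);print(np.round(c["cam_to_world"],3))
s=read_state();print(s["time"],s["eef_pos"],s["tool_rot"],s["ft_force"],s["finger_gap"],grip_point_offset)
E
```

```text
pics
scene 512.1636835289855 512.1636835289855 321.17607237642335 246.32140181327182 [-0.0212069  0.         0.         0.         0.       ]
[[-6.930000e-01 -5.570000e-01  4.580000e-01  1.148968e+03]
 [ 7.210000e-01 -5.240000e-01  4.540000e-01  5.801750e+02]
 [-1.300000e-02  6.450000e-01  7.640000e-01  1.081563e+03]
 [ 0.000000e+00  0.000000e+00  0.000000e+00  1.000000e+00]]
top 563.045032795665 563.045032795665 320.9794613366251 228.7273804401948 [0.01378464 0.         0.         0.         0.        ]
[[-2.000000e-02  9.920000e-01 -1.250000e-01  3.934650e+02]
 [-1.000000e+00 -2.000000e-02  2.000000e-03  3.842000e+00]
 [-1.000000e-03  1.250000e-01  9.920000e-01  1.433677e+03]
 [ 0.000000e+00  0.000000e+00  0.000000e+00  1.000000e+00]]
0.1 [152.02735585 605.91463961 230.78339576] [[ 2.43309524e-01  9.69948678e-01 -1.94448125e-04]
 [ 9.69948148e-01 -2.43309594e-01 -1.01522007e-03]
 [-1.03202245e-03  5.84081113e-05 -9.99999466e-01]] [ 0.18006732 -0.41064531 -0.38062679] 85.65360040231347 -18.700000000000003
```

View pics/scene0.png

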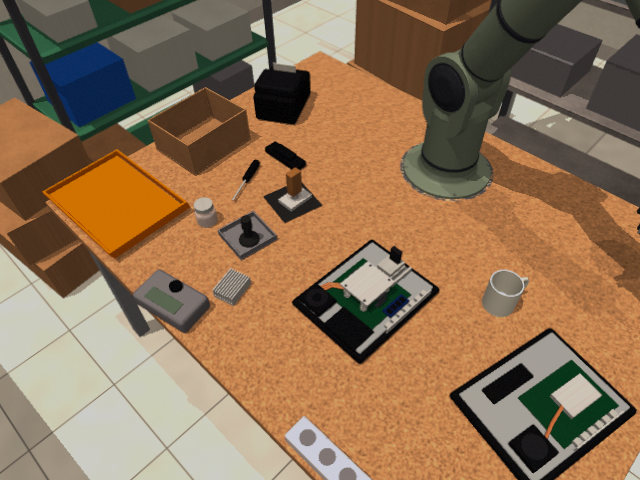

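View pics/top0.png

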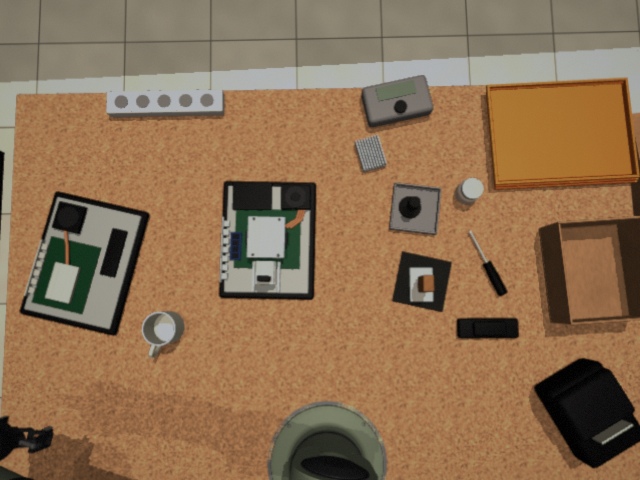

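The scene view shows the terminal around (365,300), its plate at (367,285), the keeper lug at (396,255), and the press on its pad at (294,190). In the top view the plate is at (266,237), the lug at (264,278) and the press on its pad at (425,283). Next I'll measure these from both views.

```bash
cat > h.py <<'E'
import cv2,numpy as np,pickle
def rays(c,uv):
    K=np.array([[c["fx"],0,c["cx"]],[0,c["fy"],c["cy"]],[0,0,1]])
    n=cv2.undistortPoints(np.asarray(uv,float).reshape(-1,1,2),K,np.array(c["dist_coeffs"],float)).reshape(-1,2)
    return np.c_[n[:,0],-n[:,1],-np.ones(len(n))]
def cloud(c):
    v,u=np.mgrid[0:480,0:640]
    r=rays(c,np.c_[u.ravel(),v.ravel()])*c["range_z"].reshape(-1,1)
    M=np.array(c["cam_to_world"]);P=r@M[:3,:3].T+M[:3,3]
    P[c["range_z"].ravel()<=0]=np.nan
    return P.reshape(480,640,3)
def proj(c,P):
    M=np.array(c["cam_to_world"]);p=(np.asarray(P,float).reshape(-1,3)-M[:3,3])@M[:3,:3]
    K=np.array([[c["fx"],0,c["cx"]],[0,c["fy"],c["cy"]],[0,0,1]])
    return cv2.projectPoints((p*[1,-1,-1]).reshape(-1,1,3),np.zeros(3),np.zeros(3),K,np.array(c["dist_coeffs"],float))[0].reshape(-1,2)
def rect(P):
    return cv2.minAreaRect(np.float32(P[:,:2]))
E
python3 - <<'E'
from h import *
T=pickle.load(open("top0.pkl","rb"));S=pickle.load(open("scene0.pkl","rb"))
PT,PS=cloud(T),cloud(S)
def ortho(P,c,x0,x1,y0,y1,name):
    pts=P.reshape(-1,3);col=c["image"].reshape(-1,3)
    m=(pts[:,0]>x0)&(pts[:,0]<x1)&(pts[:,1]>y0)&(pts[:,1]<y1);print(name,m.sum())
def crop(c,x,y,w,h,k,n): cv2.imwrite(n,cv2.resize(c["image"][y:y+h,x:x+w],None,fx=k,fy=k,interpolation=cv2.INTER_CUBIC))
crop(T,210,170,120,140,4,"pics/c1.png");crop(T,380,170,120,150,4,"pics/c2.png")
crop(S,285,230,160,140,4,"pics/c3.png");crop(S,210,140,130,130,4,"pics/c4.png")
for n,P in(("T",PT),("S",PS)):
    pts=P.reshape(-1,3)
    t=pts[(np.abs(pts[:,2])<15)&(pts[:,0]>300)&(pts[:,0]<800)];print(n,"table z",np.median(t[:,2]))
for n,P in(("T",PT),("S",PS)):
    u,v=proj(T if n=="T" else S,[0,0,0])[0]
for uv in [(266,237),(264,278),(427,284),(415,284),(405,300),(415,207),(300,280)]:
    print("T",uv,np.round(PT[uv[1],uv[0]],1))
for uv in [(367,285),(396,252),(294,173),(292,200)]:
    print("S",uv,np.round(PS[uv[1],uv[0]],1))
E
```

```text
T table z 0.21372140115647653
S table z 0.42468105882403506
T (266, 237) [547.5 135.6  68.6]
T (264, 278) [446.7 138.1  99.6]
T (427, 284) [ 424.3 -242.4  119.3]
T (415, 284) [ 427.2 -230.6   22.8]
T (405, 300) [ 388.  -207.2    1.9]
T (415, 207) [ 611.4 -227.9   85. ]
T (300, 280) [442.8  55.9  24.5]
S (367, 285) [554.6 144.3  68. ]
S (396, 252) [450.8 146.8 104.5]
S (294, 173) [ 427.4 -237.9  113.8]
S (292, 200) [ 439.5 -241.8   13.3]
```

```bash
python3 - <<'E'
import cv2,numpy as np
a=[cv2.imread(f"pics/c{i}.png") for i in(1,2,3,4)]
for n,(p,q) in(("d1",(0,2)),("d2",(1,3))):
    ims=[cv2.copyMakeBorder(cv2.resize(x,None,fx=.7,fy=.7),0,600-int(round(x.shape[0]*.7)),0,0,cv2.BORDER_CONSTANT) for x in(a[p],a[q])]
    ims=[i[:420] for i in ims]; cv2.imwrite(f"pics/{n}.png",np.hstack(ims)); print(np.hstack(ims).shape)
E
```

```text
(420, 784, 3)
(420, 700, 3)
```

```bash
python3 - <<'E'
from h import *
for n in("top","scene"):
    c=pickle.load(open(n+"0.pkl","rb"));P=cloud(c).reshape(-1,3)
    def sel(x0,x1,y0,y1,z0,z1):
        m=(P[:,0]>x0)&(P[:,0]<x1)&(P[:,1]>y0)&(P[:,1]<y1)&(P[:,2]>z0)&(P[:,2]<z1);return P[m]
    for nm,b in dict(plate=(485,620,75,200,62,75),lug=(400,490,100,180,90,115),pressTop=(380,480,-290,-190,100,125),foot=(370,490,-310,-190,9,22),pad=(340,500,-330,-150,2.5,7),chassis=(350,720,0,290,12,40)).items():
        q=sel(*b); 
        if len(q)>3: print(n,nm,len(q),"rect",[np.round(x,1) for x in rect(q)],"zmed %.1f"%np.median(q[:,2]),"mean",np.round(q.mean(0),1))
E
```

```text
top plate 1471 rect [array([542.8, 137.5]), array([101.2, 113.2]), np.float64(87.8)] zmed 66.7 mean [547.7 137.4  66.9]
top lug 78 rect [array([447.7, 141.3]), array([29.6, 12. ]), np.float64(88.8)] zmed 106.1 mean [447.6 141.3 105.2]
top pressTop 198 rect [array([ 426.8, -247.6]), array([27.3, 37.4]), np.float64(88.7)] zmed 113.3 mean [ 426.6 -246.7  113.1]
top foot 541 rect [array([ 430.2, -250.1]), array([117.4, 118.6]), np.float64(1.2)] zmed 15.1 mean [ 427.5 -245.2   15. ]
top pad 1293 rect [array([ 420. , -239.9]), array([179.9, 159.9]), np.float64(90.0)] zmed 4.3 mean [ 426.5 -245.5    4.4]
top chassis 8297 rect [array([548.8, 137.6]), array([239.3, 298.6]), np.float64(87.7)] zmed 25.1 mean [545.  137.7  25.6]
scene plate 1330 rect [array([542.2, 140.4]), array([101.8, 114.5]), np.float64(89.2)] zmed 66.9 mean [547.8 141.4  66.9]
scene lug 98 rect [array([446.8, 144.8]), array([16.2, 30. ]), np.float64(0.7)] zmed 104.4 mean [449.  145.9 102.8]
scene pressTop 136 rect [array([ 426.5, -241.6]), array([28.5, 41.2]), np.float64(86.2)] zmed 112.4 mean [ 429.6 -239.2  110.6]
scene foot 338 rect [array([ 424.2, -251.4]), array([88.3, 94.3]), np.float64(76.0)] zmed 15.5 mean [ 432.4 -236.1   15.2]
scene pad 618 rect [array([ 420.9, -240.3]), array([159.1, 178.5]), np.float64(1.0)] zmed 4.2 mean [ 440.7 -234.2    4.3]
scene chassis 6970 rect [array([549.1, 140.8]), array([240.5, 301.1]), np.float64(87.6)] zmed 25.9 mean [573.2 159.9  26.2]
```

View pics/d1.png

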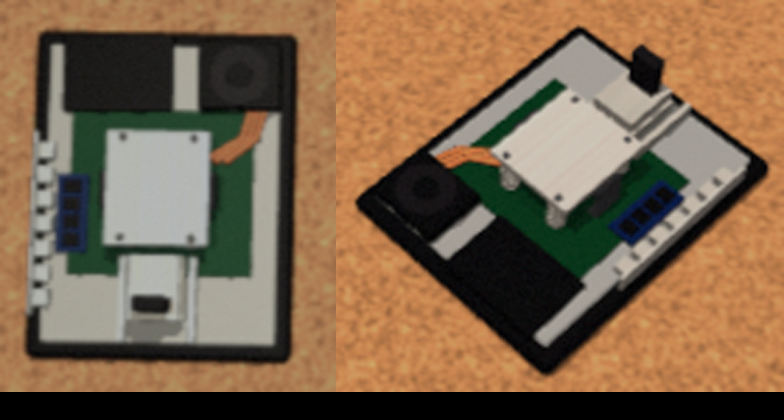

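View pics/d2.png

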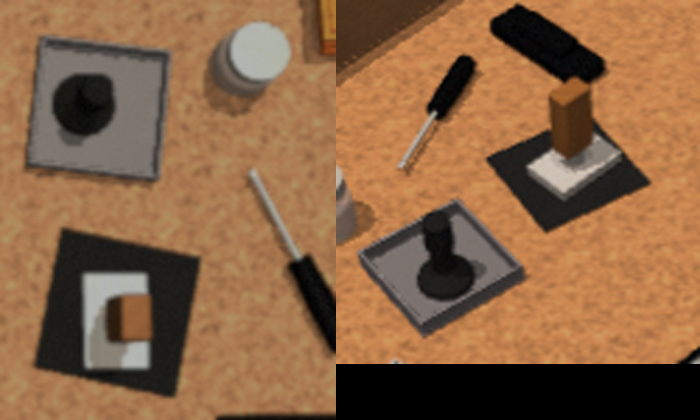

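Both crops show the same layout. The plate sits level with the lug on its -x side, and the press stands upright near the middle of the pad. I'll refine the plate, press and pad using colour and depth masks.

```bash
cat >> h.py <<'E'
def fit(c,box,zr,colf):
    P=cloud(c);hsv=cv2.cvtColor(c["image"],cv2.COLOR_BGR2HSV).astype(int)
    x0,x1,y0,y1=box
    m=(P[...,0]>x0)&(P[...,0]<x1)&(P[...,1]>y0)&(P[...,1]<y1)&(P[...,2]>zr[0])&(P[...,2]<zr[1])&colf(hsv)
    m=cv2.morphologyEx(m.astype(np.uint8),cv2.MORPH_OPEN,np.ones((2,2)))
    n,l,st,_=cv2.connectedComponentsWithStats(m)
    if n<2: return None
    k=1+np.argmax(st[1:,4]);q=P[l==k]
    r=cv2.minAreaRect(np.float32(q[:,:2]));a=r[2]
    w,h=r[1]
    return len(q),np.round(r[0],1),np.round((w,h),1),round(a,1),np.round(np.median(q[:,2]),1)
bright=lambda h:(h[...,1]<60)&(h[...,2]>120)
dark=lambda h:(h[...,2]<60)
wood=lambda h:(h[...,1]>90)
anyc=lambda h:h[...,2]>=0
E
python3 - <<'E'
from h import *
for n in("top","scene"):
    c=pickle.load(open(n+"0.pkl","rb"))
    print(n)
    print(" plate",fit(c,(496,620,75,200),(63,72),bright))
    print(" lug",fit(c,(400,490,100,180),(98,115),anyc))
    print(" handleTop",fit(c,(380,480,-300,-190),(109,120),anyc))
    print(" foot",fit(c,(370,490,-310,-190),(9,22),bright))
    print(" pad",fit(c,(330,510,-330,-150),(-4,8),lambda h:(h[...,1]<110)&(h[...,2]<90)))
    print(" lifter",fit(c,(520,680,-330,-150),(60,100),anyc))
E
```

```text
top
 plate (1151, array([547.9, 135.9]), array([88.2, 97.4]), 87.6, np.float64(nan))
 lug (72, array([445.7, 141.6]), array([29.2, 11.1]), 88.5, np.float64(nan))
 handleTop (167, array([ 425.2, -260.1]), array([37. , 48.3]), 1.6, np.float64(113.3))
 foot (442, array([ 425.2, -255. ]), array([63.2, 69. ]), 76.2, np.float64(nan))
 pad (1444, array([ 431.9, -253.1]), array([125.6, 126.8]), 75.7, np.float64(nan))
 lifter (133, array([ 624.9, -237.7]), array([24.5, 47.9]), 13.8, np.float64(88.0))
scene
 plate (1182, array([540.4, 144.4]), array([ 80.4, 125.1]), 79.0, np.float64(nan))
 lug (73, array([410.5, 139.5]), array([92.5, 25.1]), 11.9, np.float64(105.1))
 handleTop (90, array([ 379.8, -267. ]), array([146.5,  35.4]), 30.7, np.float64(113.0))
 foot (267, array([ 432.1, -232. ]), array([36.8, 94. ]), 56.1, np.float64(nan))
 pad (660, array([ 433.9, -244.7]), array([124.3, 128.3]), 75.5, np.float64(nan))
 lifter (142, array([ 597.2, -241. ]), array([95.8, 25.4]), 38.0, np.float64(78.8))
```

```bash
python3 - <<'E'
s=open("h.py").read()
s=s.replace("m=cv2.morphologyEx(m.astype(np.uint8),cv2.MORPH_OPEN,np.ones((2,2)))","m=m.astype(np.uint8)")
open("h.py","w").write(s)
E
python3 - <<'E'
from h import *
for n in("top","scene"):
    c=pickle.load(open(n+"0.pkl","rb"))
    print(n)
    print(" plate",fit(c,(496,620,75,200),(63,72),bright))
    print(" lug",fit(c,(400,490,100,180),(98,115),anyc))
    print(" handleTop",fit(c,(380,480,-300,-190),(109,120),anyc))
    print(" foot",fit(c,(370,490,-310,-190),(11,22),bright))
    print(" pad",fit(c,(330,510,-330,-150),(-4,9),lambda h:(h[...,1]<110)&(h[...,2]<90)))
    print(" chas",fit(c,(350,750,-30,310),(8,70),anyc))
E
```

```text
top
 plate (1271, array([549.2, 136.7]), array([90. , 99.9]), 87.4, np.float64(66.9))
 lug (74, array([447.7, 141.9]), array([28.4, 12. ]), 88.8, np.float64(106.4))
 handleTop (175, array([ 426.8, -247.2]), array([26.4, 37.3]), 88.9, np.float64(113.6))
 foot (418, array([ 427.3, -246.4]), array([55.2, 80.1]), 88.9, np.float64(15.9))
 pad (1573, array([ 434.4, -251. ]), array([127.1, 126.8]), 76.8, np.float64(3.5))
 chas (10700, array([549.4, 137.9]), array([240.1, 299.8]), 87.6, np.float64(27.2))
scene
 plate (1195, array([547.1, 138.8]), array([ 92.6, 103.1]), 86.9, np.float64(67.1))
 lug (74, array([446.8, 144.9]), array([16.2, 29.7]), 0.7, np.float64(106.0))
 handleTop (90, array([ 426.8, -242. ]), array([28.1, 39.3]), 83.0, np.float64(113.8))
 foot (263, array([ 426.3, -242.6]), array([56.8, 86.6]), 87.3, np.float64(15.8))
 pad (706, array([ 434. , -248.7]), array([135.4, 128.3]), 76.7, np.float64(3.9))
 chas (9293, array([549. , 140.4]), array([241.3, 301.1]), 87.6, np.float64(28.4))
```

```bash
cat >> h.py <<'E'
def R(yawdeg):
    a=np.radians(yawdeg)
    return np.array([[-np.sin(a),np.cos(a),0],[np.cos(a),np.sin(a),0],[0,0,-1.]])
PLATE=np.array([549.1,138.9]);CY=-2.4
PRESS=np.array([427.,-244.6]);PY=-1.3
PAD=np.array([434.2,-250.0])
def ch(x,y):
    a=np.radians(CY);return PLATE+np.array([np.cos(a)*x-np.sin(a)*y,np.sin(a)*x+np.cos(a)*y])
E
python3 - <<'E'
from h import *
from workcell import *
for p,y in((PRESS,PY),(PLATE,CY),(PAD,CY)):
    for z in(60,200): print(inverse_kinematics([*p,z],R(y)))
movep([*PRESS,190],R(PY))
print(movel([*PRESS,60],max_speed=100,guard=15))
s=read_state();print(s["time"],s["eef_pos"],s["ft_force"])
clamp();s=read_state();print(s["time"],s["eef_pos"],s["ft_force"],s["finger_gap"])
print(movel([*PRESS,90],max_speed=60))
s=read_state();print(s["time"],s["eef_pos"],s["ft_force"],s["finger_gap"])
for n in("scene","top"):
    c=camera(n);pickle.dump(c,open(n+"1.pkl","wb"));cv2.imwrite(f"pics/{n}1.png",c["image"])
E
```

```text
[ 0.35030129  0.59114279  0.06558823  2.07514608 -0.07955191  0.47759126
  2.02357268]
[-0.25194367  0.50541765  0.89861225  2.00572389 -0.51688287  0.87357637
  2.47886282]
[-0.37833021  0.66830138  0.03650637  1.88169985 -0.04052266  0.59229588
  1.21286186]
[-0.47736854  0.47078949  0.17239345  1.79744217 -0.10096918  0.88187823
  1.26980769]
[ 0.34681426  0.60077246  0.07651597  2.0530066  -0.09178438  0.49093091
  2.01987463]
[-0.23789866  0.52036179  0.89400043  1.98408125 -0.52477614  0.88455239
  2.46643139]
False
4.6833 [ 427.23078294 -244.69447037   60.37930868] [0.45399836 1.28398954 0.13146921]
5.2583 [ 427.09544317 -244.64323645   60.07083467] [-0.1700117  -0.50938546  1.31647022] 25.721912880436257
False
5.9083 [ 427.08911906 -244.40784285   90.04518171] [ 0.04813053  0.33826285 -3.57179165] 25.78567465206474
```

```bash
python3 - <<'E'
from h import *
T=pickle.load(open("top1.pkl","rb"));S=pickle.load(open("scene1.pkl","rb"))
a=cv2.resize(T["image"][200:330,350:500],None,fx=2.6,fy=2.6);b=cv2.resize(S["image"][110:240,210:360],None,fx=2.6,fy=2.6)
cv2.imwrite("pics/g1.png",np.hstack([a,b]))
for c in(T,S): print(fit(c,(370,490,-310,-190),(35,56),bright))
E
```

```text
(64, array([ 457.1, -231. ]), array([22.6, 22.7]), 87.1, np.float64(45.3))
(180, array([ 443.6, -243.8]), array([51.5, 57.9]), 0.8, np.float64(46.0))
```

View pics/g1.png

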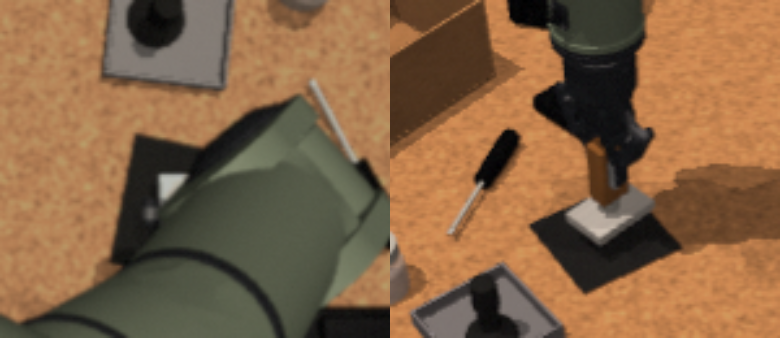

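The scene picture shows the press held upright, clear of the pad, with its foot at about (608,213). The foot underside is 56 mm below the TCP. Next I'll carry it over the plate and press down.

```bash
python3 - <<'E'
from h import *
from workcell import *
movel([*PRESS,200],max_speed=150)
movep([*PLATE,200],R(CY))
movel([*PLATE,134],max_speed=80)
s=read_state();print(s["time"],s["eef_pos"],s["ft_force"],s["finger_gap"])
c=camera("scene");cv2.imwrite("pics/s2.png",cv2.resize(c["image"][200:370,270:460],None,fx=3,fy=3))
for z in(118,113):
    h=movel([*PLATE,z],max_speed=15,guard=25);s=read_state();print(h,s["eef_pos"],s["ft_force"])
h=movel([*PLATE,103],max_speed=12,guard=25);wait(0.4)
s=read_state();print(h,s["time"],s["eef_pos"],s["ft_force"],s["torque"],s["finger_gap"])
c=camera("scene");cv2.imwrite("pics/s3.png",cv2.resize(c["image"][200:370,270:460],None,fx=3,fy=3));pickle.dump(c,open("s3.pkl","wb"))
E
```

```text
9.3583 [549.38309227 138.87703423 134.3865825 ] [ 0.32250488 -0.39009506 -2.86521706] 25.289473478103208
False [549.17580519 138.87161934 118.18075691] [-1.11508884 -0.34532334  4.47208844]
False [549.16239733 138.9045093  112.90310152] [ 0.20014518 -0.39954266 -1.08572838]
True 12.05 [549.27568734 138.53495559 107.88811227] [-2.07143271 -1.84252428 11.12478183] [-0.14450602  0.5368839   0.0236171 ] 25.313413149160965
```

View pics/s2.png

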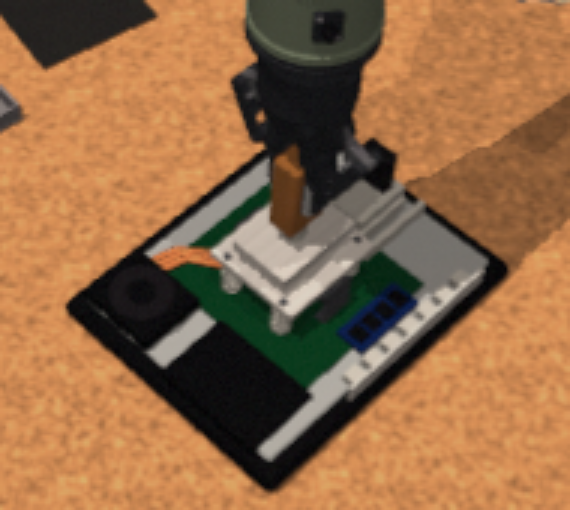

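View pics/s3.png

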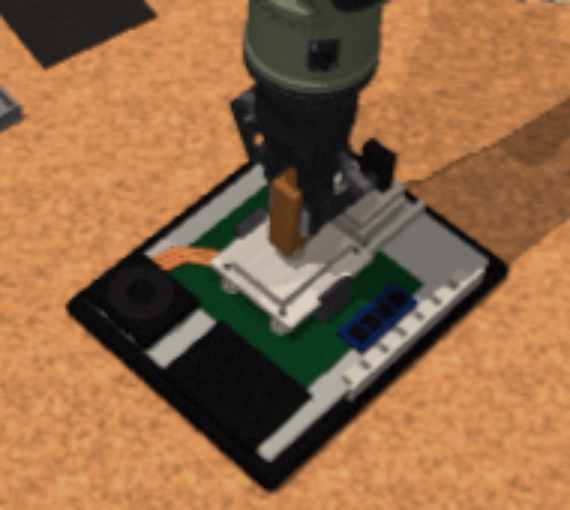

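Before pressing, s2 shows the foot just above the plate at (290,240). Now s3 shows the plate down, level, and both catches visible at (250,222) and (335,295). I'll push a little harder, hold it, then lift and check.

```bash
python3 - <<'E'
from h import *
from workcell import *
z=read_state()["eef_pos"][2]
h=movel([*PLATE,z-3],max_speed=6,guard=15)
for i in range(5):
    wait(0.12);s=read_state();print(h,s["time"],s["eef_pos"][2],s["ft_force"],s["finger_gap"])
movel([*PLATE,130],max_speed=40)
movel([*PLATE,200],max_speed=150)
s=read_state();print(s["time"],s["eef_pos"],s["ft_force"])
c=camera("scene");cv2.imwrite("pics/s4.png",cv2.resize(c["image"][200:370,270:460],None,fx=3,fy=3));pickle.dump(c,open("s4.pkl","wb"))
print(fit(c,(500,620,75,200),(45,75),bright))
P=cloud(c).reshape(-1,3);a=np.radians(CY);d=P[:,:2]-PLATE
x=d@[np.cos(a),np.sin(a)];y=d@[-np.sin(a),np.cos(a)]
for X in(-40,0,40):
    print([ (lambda q:(len(q),round(float(np.median(q)),1)) if len(q) else None)(P[(abs(x-X)<7)&(abs(y-Y)<7)&(P[:,2]<90),2]) for Y in(-35,0,35)])
E
```

```text
True 12.4667 107.88719748882976 [-1.6467907  -0.80199285  9.14930713] 25.359027511639354
True 12.5833 107.8696042938965 [-1.95301802 -0.78191533 10.15965945] 25.429402995147825
True 12.7 107.8733539512709 [-2.31502918 -0.01410323  9.67924836] 25.440568100372193
True 12.8167 107.87118492051789 [-2.84727452  0.33628107 10.49752847] 25.205554938811797
True 12.9333 107.87089564657735 [-2.43450295 -0.72984801 10.39568551] 25.359624801135404
14.2583 [548.67726195 139.05217368 199.30399235] [-0.811243    0.58154544 -3.97104526]
(1023, array([548.8, 139.2]), array([ 91.7, 100.5]), 87.7, np.float64(53.7))
[None, (26, 53.4), (38, 52.9)]
[(29, 54.5), (23, 52.6), (31, 52.8)]
[(35, 53.0), (45, 50.8), (48, 48.2)]
```

View pics/s4.png

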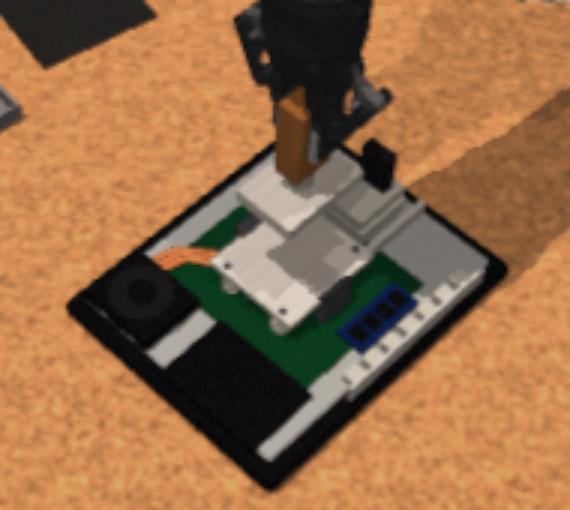

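The plate stayed down at about 53.7 mm with the press lifted. One corner reading, 48.2 mm, looks odd, so I'll fit a plane to the plate top.

```bash
python3 - <<'E'
from h import *
c=pickle.load(open("s4.pkl","rb"));c0=pickle.load(open("scene0.pkl","rb"))
for cc,zr in((c,(46,60)),(c0,(60,74))):
    P=cloud(cc);hsv=cv2.cvtColor(cc["image"],cv2.COLOR_BGR2HSV).astype(int)
    a=np.radians(CY);d=P[...,:2]-PLATE
    x=d@[np.cos(a),np.sin(a)];y=d@[-np.sin(a),np.cos(a)]
    m=(abs(x)<46)&(abs(y)<40)&(P[...,2]>zr[0])&(P[...,2]<zr[1])
    A=np.c_[x[m],y[m],np.ones(m.sum())];z=P[...,2][m]
    w=np.ones(len(z),bool)
    for i in range(5):
        k=np.linalg.lstsq(A[w],z[w],rcond=None)[0];r=z-A@k;w=abs(r)<2.5*r[w].std()
    print(m.sum(),w.sum(),k[2],np.degrees(k[:2]),r[w].std())
E
```

```text
882 870 53.66700844840881 [-0.10550036  0.0556763 ] 1.970868840418289
997 970 67.06700901158644 [0.0186368  0.18179897] 1.834645188529679
```

The plane fit gives 53.7 mm and a tilt of about 0.1 degrees, so both catches are holding. Now I'll put the press back on its pad.

```bash
python3 - <<'E'
from h import *
from workcell import *
movep([*PAD,170],R(PY))
movel([*PAD,72],max_speed=100)
h=movel([*PAD,57],max_speed=15,guard=6);wait(.2)
s=read_state();print(h,s["time"],s["eef_pos"],s["ft_force"])
open_gripper();wait(.2)
movel([*PAD,190],max_speed=120)
p=ch(-140,0)
movep([*p,170],R(CY))
clamp()
s=read_state();print(s["time"],s["eef_pos"],s["ft_force"],s["finger_gap"])
for n in("scene","top"):
    c=camera(n);pickle.dump(c,open(n+"5.pkl","wb"));cv2.imwrite(f"pics/{n}5.png",c["image"])
    print(n," handleTop",fit(c,(380,480,-300,-190),(109,120),anyc))
    print(" foot",fit(c,(370,490,-310,-190),(11,22),bright))
    print(" lug",fit(c,(400,490,100,180),(98,112),anyc))
E
```

```text
True 17.9167 [ 434.11029151 -250.09054269   59.83994493] [-0.72084989 -1.05987481  8.29873888]
22.2 [409.23324441 144.7993575  170.01095769] [-0.2880471  -0.52398846 -1.03552797] -0.10860790842174184
scene  handleTop (91, array([ 432.7, -247.8]), array([39.2, 30.8]), 2.7, np.float64(113.1))
 foot (260, array([ 432.5, -247.3]), array([60.1, 86.3]), 86.8, np.float64(15.7))
 lug (73, array([446. , 144.1]), array([32.8, 17.7]), 77.1, np.float64(105.9))
top  handleTop (169, array([ 433.7, -252.1]), array([26. , 37.3]), 89.0, np.float64(113.5))
 foot (432, array([ 434.6, -251.5]), array([55.2, 80.1]), 88.9, np.float64(15.8))
 lug None
```

View pics/scene5.png

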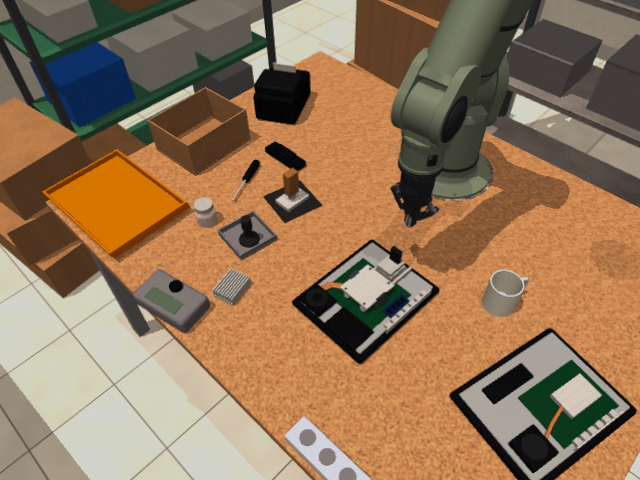

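The press stands upright at (291,190) in the middle of its pad. The closed gripper is behind the lug at (396,255). Now I'll push the keeper in.

```bash
python3 - <<'E'
from h import *
from workcell import *
print(movel([*ch(-140,0),84],max_speed=80,guard=10))
h=movel([*ch(-90,0),84],max_speed=25,guard=12)
s=read_state();a=np.radians(CY);f=lambda s:(s["eef_pos"][:2]-PLATE)@[np.cos(a),np.sin(a)]
print(h,s["time"],s["eef_pos"],"chx",f(s),s["ft_force"])
movel([*ch(-145,0),84],max_speed=80)
movel([*ch(-145,0),180],max_speed=120)
movep([400,-20,250],R(CY))
s=read_state();print(s["time"],s["ft_force"])
for n in("scene","top"):
    c=camera(n);pickle.dump(c,open(n+"6.pkl","wb"));cv2.imwrite(f"pics/{n}6.png",c["image"])
    print(" lug",fit(c,(400,490,100,180),(98,112),anyc),fit(c,(500,620,75,200),(45,75),bright))
    print(" foot",fit(c,(370,490,-310,-190),(11,22),bright))
E
```

```text
False
True 24.9 [445.68331388 143.15126684  83.63538904] chx -103.50399669235581 [-3.5589167   1.63137807  2.11434025]
27.2667 [0.26505866 0.46922158 0.4726101 ]
 lug (75, array([463.5, 143.9]), array([30. , 14.4]), 88.2, np.float64(105.6)) (1185, array([550.2, 137.7]), array([ 95.4, 101. ]), 88.7, np.float64(53.8))
 foot (257, array([ 432.1, -247.6]), array([62.5, 87.1]), 89.0, np.float64(15.9))
 lug (70, array([464. , 140.2]), array([28. , 12.1]), 89.1, np.float64(106.0)) (1408, array([549.6, 137.6]), array([ 90.8, 100.6]), 88.0, np.float64(53.4))
 foot (429, array([ 434.6, -251.7]), array([56.1, 80.1]), 88.9, np.float64(15.7))
```

```bash
python3 - <<'E'
from h import *
T=pickle.load(open("top6.pkl","rb"));S=pickle.load(open("scene6.pkl","rb"))
a=cv2.resize(T["image"][170:310,205:335],(390,420));b=cv2.resize(S["image"][230:370,290:420+20],(410,383));b=cv2.copyMakeBorder(b,0,37,0,0,cv2.BORDER_CONSTANT)
cv2.imwrite("pics/k6.png",np.hstack([a,b]))
E
```

```text
(no output)
```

View pics/k6.png

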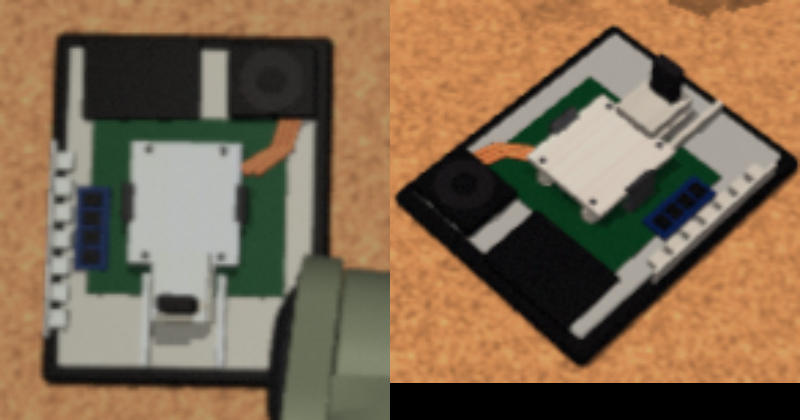

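The keeper lug is now 85.4 mm from the plate centre, which is about 24.6 of 25 mm, and its tongue covers the plate edge at (185,265). Both catches are over the edges at (127,203) and (242,203), and the plate top is at about 53.6 mm. I'm handing the job in.

```bash
python3 - <<'E'
from workcell import *
finish_job();print(read_state()["time"])
E
```

```text
the job is handed in; nothing more can be done
the job is handed in; nothing more can be done
```

The job is handed in at about 27 s of the 64 s allowed. `finish_job` gives no verdict, so the results below are from my own checks.

- **Pressing:** I gripped the press block by its handle and pushed the plate down until the foot underside was at about 52 mm. I held it there for more than 0.5 s at roughly 13 N by the wrist sensor.
- **Plate:** With the press lifted, a plane fit put the plate top at 53.7 mm with about 0.1° of tilt. After the keeper was pushed in it read 53.4 and 53.8 mm, and both hooks were visible over its edges.
- **Keeper:** I pushed it in with closed fingers until it hit its stop. The lug is about 85.4 mm from the plate's centre, or 24.6 of 25 mm.
- **Press block:** It stands upright about 2 mm from the pad's centre.
- **Bystanders:** I saw nothing displaced in the pictures, but I did not measure each one.

**Disagreements:**
- The two cameras differed by 2–4 mm in y, so I used their average.
- One corner depth reading on the plate (48.2 mm) was out of line with the rest. The plane fit did not bear it out, so I took it as an edge effect.
- The wrist force read low partway down (about 2 N at 10 mm of travel, where about 7 N was expected). The readings at the bottom were steady.

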